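Set the slotted stop bracket to the red mark and clamp it

TASK

Slide the black stop bracket along its slots until its yellow pointer is on the red line of the steel rule. Then press the orange cam lever down until it clamps tight: a push of about 16 N at the middle of the orange pad is right, well over 20 N would crush the board. Leave the bracket clamped on the line and do not knock the other things about.

Things in the scene. Friction and masses are not known exactly. Their poses are not given: they have to be found in the camera images.
- board: Plywood jig board, 340 x 340 x 18 mm, fixed to the bench. Origin at bench level, z up; its top is at z = 18 mm and spans x -175 to 165 mm, y -170 to 170 mm. Its y axis is the direction of the slots (the bracket slides only along it); its x axis runs from the lever's side (nearer the robot) to the steel rule. The clamp stud stands at x = -30 mm, y = 0.
- bracket: Black steel stop bracket: a slotted foot 110 mm (x) x 140 mm (y) x 6 mm centred on the origin, its upper side 24 mm above the origin, which is at bench level; axes parallel to the board's. Slides along the board's y, up to 42 mm either way from the board's centre, against about 4 to 6 N of friction while the clamp is loose. At its +y end stands an upright plate.
- upright_top (a point): Middle of the top edge of the bracket's upright plate, 74 mm above the bench, at x = 27, y = 66 mm of the bracket; axes parallel to the board's. The plate is 55 mm wide (x), 8 mm thick (y), and rises 50 mm above the foot. Pinch it here from above (fingers closing along y) and slide, or push either face.
- pointer (a point): Tip of the yellow pointer on the +x edge of the bracket's foot, 24 mm above the bench; axes parallel to the board's.
- mark: Red line, 24 mm long in x and 3 mm wide in y, lying across the aluminium rule on the board with a red diamond at its +x end. Origin at the line's middle, 15 mm beyond the pointer's tip in x; axes parallel to the board's. The pointer is on it when both have the same y along the board.
- lever (a joint): Angle (rad) of the cam lever: 0 raised fully, grows as it is pressed down, limit 1.1. Its pivot runs along the board's y, 40 to 48 mm above the bench at x = -30 mm, y = 0 of the board. From there the lever points to the board's -x and up, its elevation above horizontal being 1.0 rad minus this value. It turns stiffly at about 0.8 Nm (8 N at the pad) and stays where it is left.
- lever_pad (a point): Centre of the upper face of the orange pad at the lever's end, 98 mm from the pivot along the lever and 6 mm above its centre line. Pad 40 mm long, 24 mm wide (y), 12 mm thick. Pushing here square to the lever, from its upper (+x) side, turns it down.
- cam: Steel cam, 40 mm, at the lever's foot, pressing the bracket's foot. It bites at a lever angle that differs each time (about 0.19 to 0.91 rad, stud height unknown) and can only be felt: from there the torque climbs from 0.8 Nm by about 1 Nm per 0.1 rad. Tight from 1.05 Nm (11 N at the pad, 30 N cam load); above 2.4 Nm (24 N at the pad, 130 N cam load) the board is crushed.
- wrench: Steel wrench, 130 mm, lying on the board beyond the rule. Leave alone.
- batten: Wooden batten 150 x 28 x 22 mm lying on the board near its -y edge. Leave alone.
- washer: Loose steel washer, 28 mm across, 4 mm thick, on the board. Leave alone.
- screwdriver: Orange screwdriver, 200 mm, on the bench to the right. Leave alone.
- mallet: Hammer with a pale handle, 260 mm, on the bench to the left. Leave alone.
- screw_jar: White jar with red lid, 66 mm across, 85 mm high. Leave alone.
- glue_tin: Tin with blue rims and a white paper label, 72 mm across, 100 mm high. Leave alone.
- tape_measure: Yellow tape measure, 62 x 32 x 58 mm, on the bench to the right. Leave alone.

How it is judged:
On the way, in this order (a step that is already met when the one before it is completed fails the run):
1. the bracket's pointer is on the red line, clamp still loose (y of pointer in the frame of mark between -0.003 and 0.003 m and contact force between cam and bracket below 10 N), for 0.3 s.
2. the lever is pressed down and clamps the bracket on the line (y of pointer in the frame of mark between -0.003 and 0.003 m and contact force between cam and bracket above 30 N), for 0.3 s.
At the end, for the whole second after the job is handed in: The pointer is within 3 mm of the red line along the slots, the cam clamps the bracket with more than 30 N (about 11 N pushed at the pad), and bracket and lever are at rest (all of step 2 and linear speed of bracket below 0.005 m/s and angular speed of cam below 0.05 rad/s); the robot touches nothing.
It fails at once if the clamp is over-tightened: the cam loads the bracket with more than 130 N (about 24 N pushed at the pad) (contact force between cam and bracket above 130 N).
It fails at once if a bystander is moved by more than 30 mm (distance of any of wrench, batten, washer, screwdriver, mallet, screw_jar, glue_tin, tape_measure from where it was at the start of the episode above 0.03 m).
It also fails if it takes over 61 s, if anything falls off the work surface, if the arm or the gripper's body presses on something with over 40 N, if the wrist force passes 120 N, or if a joint passes its speed limit or range.

ROBOT

A 7-joint arm with a two-finger parallel gripper is mounted at the origin on the work surface. World frame = base frame: x ahead of the robot, y to its left, z up, the work surface at z = 0. Lengths are in m, angles in rad, forces in N, time in s.
With the tool pointing down it reaches from about 0.4 to 0.85 m from the base axis. Payload 4.5 kg.
Tool frame: the origin (TCP) lies at the very end of the fingers, on their centre line; the grasp point (between the pads) lies 19 mm behind it (env.pinch_z is the distance from the TCP to the grasp point, in m); z points along the fingers, y is the direction in which the jaws open and shut (so a half turn about z gives the same grasp; the last joint's range is limited). The gripper opens to 88 mm and grips with 3 to 60 N. Pads are 18 mm wide; open, the fingers measure 123 mm over their backs; the gripper's body (75 mm by 187 mm) begins 45 mm behind the grasp point.
Start: joints at [1.254, 0.689, -0.195, 1.565, 0.157, 0.902, -0.215], TCP at [0.215, -0.587, 0.239] pointing down, gripper open.
Joint ranges: [-3.01, 3.01], [-0.46, 2.08], [-1.47, 1.51], [0.13, 2.56], [-1, 4.14], [0.04, 2.09], [-2.66, 2.66]. Speed limits (rad/s): [2.57, 2.57, 3.14, 3.14, 3.14, 3.14, 3.14].

INTERFACE

Orientations are given as [roll, pitch, yaw] about the fixed x, y, z axes, in that order (R = Rz(yaw) Ry(pitch) Rx(roll)).
In Python, from plant import status, viewer, job, finder, env gives the robot as it stands. The module is installed in compiled form; this text tells all that it offers.
- The arm moves only by the shell command python3 -m creep 'ROWS' [FORCE]. ROWS is JSON, a list of rows, each an object with "offset": the shift along the tool's x, y, z in cm, a list of three; "rotation": the turn, a rotation vector about the tool's x, y, z in degrees, a list of three; "gripper": the closure, from 0 (fully open) to 1 (shut). In form: [{"offset": [x, y, z], "rotation": [ax, ay, az], "gripper": gripper}, ...]. A call has 1 to 20 rows; each row shifts and turns the pose as measured when the row begins, along the tool's axes as they then stand; what a row does not reach is not made up. A row lasts 1/12 s, in which the tool goes at most 41.7 mm and 7.16 degrees, less where a joint would pass 70% of its speed; a pose out of reach is approached as far as the arm can. A call is refused whole if a number of a shift passes 4.17 or a number of a turn 7.16, either way. A call with a gripper value outside its range is refused whole. The fingers move at their own pace and stop on an object; FORCE is the grip in N (left out, the last holds). Time passes only in rows, so rows that do not move let the fingers close. It gives the time, the measured TCP pose, the force and the opening at its end, in the units of the state.
- status.get_state(): the state, without advancing time (a new reading comes with each control period).
- viewer.capture(name): name is "scene" or "side" or "wrist"; returns a dict with "pixels" (480x640x3 uint8, red, green, blue), "intrinsics" (3x3 intrinsics, pixels), "T" (4x4, takes a point from camera to world coordinates); the wrist camera has in their place "mount" (4x4, takes a point from camera to tool coordinates, whose origin is the TCP and whose axes are the flange's). Camera axes: x right, y down, z forward; pixel columns grow to the right and rows downward; lengths in m; the calibration is good to about 2 mm. A picture is of the moment at which its call begins: read the wrist's pose just before it. There is no depth.
- job.close_job(): hands the job in, once; it reports no verdict.
Trained networks look in the newest picture that a camera, given by its name, has taken for a name from the list of things; names that differ only in an ending like _2 or _b are one class to them, and where a whole thing is asked for, a point or a joint stands for the part that bears it (a point fixed in the world has none). Each returns a list of dicts, best first, with "score" (0 to 1); they miss things now and then, are a little off and sometimes report something else, mostly with a low value. They report only what shows in the picture. A call takes as long as a camera call.
- finder.find_in(label, camera): "xyz" ([x, y, z] in m, in the coordinates of the camera as it stood for that picture, good to about 4 mm: the middle of the surface that is visible of it).
The state is a dict: "t": time; "q": joint angles; "joint_vel": joint speeds; "joint_efforts": joint torques, N m; "ee_pos": TCP position; "orientation": TCP orientation; "wrist_force": force on the tool from outside, world axes, zero at the start; "ft_torque": the same for the moment, N m; "opening": opening from 0.0 (shut) to 1.0 (fully open).
Only numpy, scipy, OpenCV 4.12 (cv2) and the standard library are available. Lean on these libraries where they do the work, as an engineer would, in place of code of your own. Each camera call takes 0.05 s, during which the arm holds its last target.

## Working session

There is one attempt and no reset: what is moved stays moved. The work goes in short steps, Python scripts to look and compute and a shell command to move; the robot and the scene stay as the last step left them, time stands still between calls to the robot, and variables do not carry over. Pictures are saved under pics/ and viewed, and the job is handed in when it is done.

```bash
mkdir -p pics; ls; python3 - <<'E'
from plant import status, viewer, job, finder, env
import cv2, numpy as np
s=status.get_state(); print({k:np.round(v,3).tolist() for k,v in s.items()}, env.pinch_z)
for c in ["scene","side","wrist"]:
    d=viewer.capture(c); cv2.imwrite(f"pics/{c}0.png",d["pixels"][:,:,::-1]); print(c,np.round(d["intrinsics"],1).tolist(),np.round(d.get("T",d.get("mount")),4).tolist())
    T=d.get("T")
    for l in ["bracket","upright_top","pointer","mark","lever","lever_pad","cam","board"]:
        r=finder.find_in(l,c)[:2]
        for x in r:
            p=np.array(x["xyz"]); 
            if T is not None: p=T[:3,:3]@p+T[:3,3]
            print(c,l,round(x["score"],2),np.round(p,4))
E
```

```text
pics
{'t': 0.0, 'q': [1.254, 0.69, -0.195, 1.566, 0.157, 0.902, -0.215], 'joint_vel': [0.0, -0.0, -0.0, 0.0, 0.002, 0.0, -0.001], 'joint_efforts': [-0.0, -52.757, -1.267, -15.343, -0.053, 0.006, 0.0], 'ee_pos': [0.214, -0.586, 0.238], 'orientation': [-3.14, 0.0, 0.351], 'wrist_force': [0.892, -0.037, -0.742], 'ft_torque': [-0.035, -0.033, -0.04], 'opening': 0.998} 0.0187
scene [[486.4, 0.0, 314.1], [0.0, 486.4, 243.1], [0.0, 0.0, 1.0]] [[0.2237, 0.7609, -0.6091, 1.2281], [0.9746, -0.1735, 0.1413, -0.1719], [0.0018, -0.6253, -0.7804, 1.0243], [0.0, 0.0, 0.0, 1.0]]
scene bracket 0.89 [0.5852 0.0282 0.0256]
scene upright_top 0.74 [0.5877 0.0299 0.0207]
scene pointer 0.65 [0.5892 0.027  0.0253]
scene lever 0.92 [0.5185 0.0315 0.086 ]
scene lever_pad 0.86 [0.52   0.0295 0.0899]
scene cam 0.69 [0.5919 0.051  0.0157]
scene cam 0.68 [0.5345 0.0315 0.0585]
scene board 0.97 [0.5942 0.0552 0.0163]
scene board 0.27 [0.6908 0.4026 0.0659]
side [[545.8, 0.0, 318.1], [0.0, 545.8, 242.9], [0.0, 0.0, 1.0]] [[-0.7451, -0.409, 0.5269, -0.1143], [-0.6666, 0.4837, -0.5672, 0.718], [-0.0229, -0.7738, -0.633, 0.8819], [0.0, 0.0, 0.0, 1.0]]
side bracket 0.9 [0.5791 0.0473 0.0274]
side bracket 0.27 [0.4948 0.4678 0.022 ]
side upright_top 0.69 [0.5787 0.0466 0.0251]
side upright_top 0.22 [ 0.4728 -0.4972  0.0177]
side pointer 0.7 [0.5794 0.0449 0.0291]
side lever 0.6 [0.5179 0.0319 0.0695]
side lever_pad 0.89 [0.5196 0.0331 0.0672]
side cam 0.71 [0.5242 0.0438 0.0579]
side board 0.78 [0.5271 0.0912 0.0258]
wrist [[354.9, 0.0, 322.9], [0.0, 354.9, 243.8], [0.0, 0.0, 1.0]] [[0.0009, -0.9527, -0.3039, 0.0793], [1.0, 0.001, -0.0001, -0.0002], [0.0004, -0.3039, 0.9527, -0.1458], [0.0, 0.0, 0.0, 1.0]]
wrist mark 0.6 [-0.0955 -0.164   0.2922]
```

View pics/scene0.png

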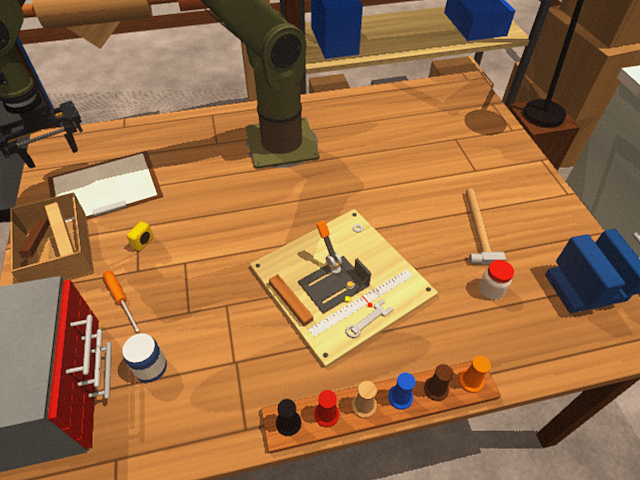

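View pics/side0.png

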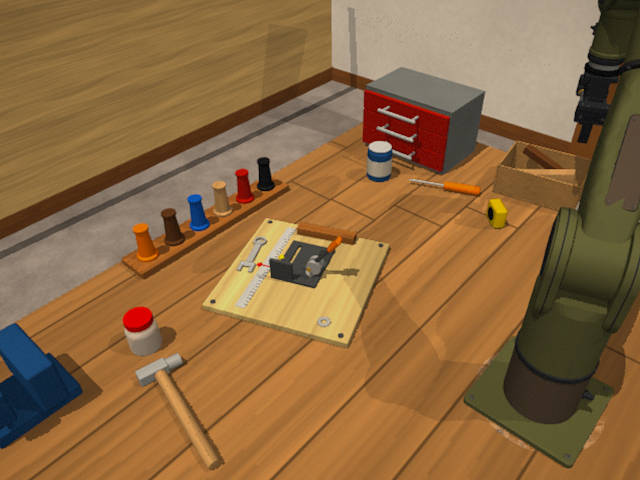

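```bash
python3 - <<'E'
import cv2
a=cv2.imread("pics/scene0.png"); cv2.imwrite("pics/scene0z.png",cv2.resize(a[200:400,220:460],None,fx=3,fy=3,interpolation=cv2.INTER_CUBIC))
a=cv2.imread("pics/side0.png"); cv2.imwrite("pics/side0z.png",cv2.resize(a[180:380,180:440],None,fx=3,fy=3,interpolation=cv2.INTER_CUBIC))
E
```

```text
(no output)
```

View pics/scene0z.png

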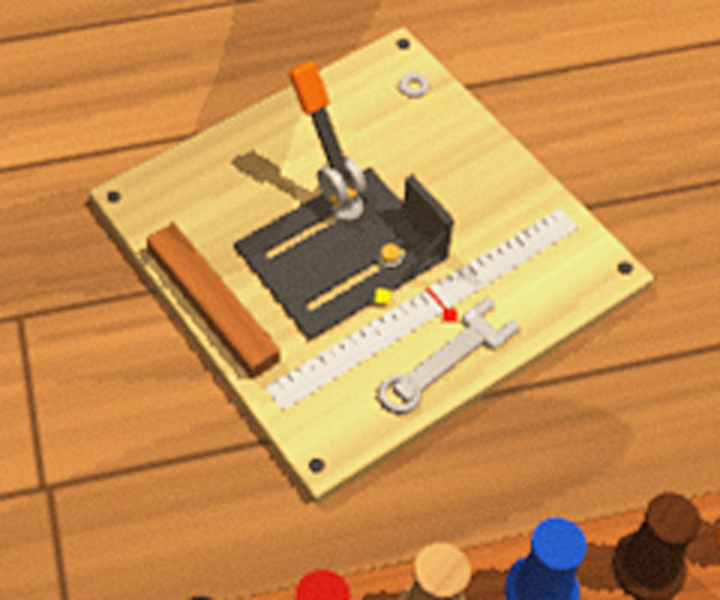

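View pics/side0z.png

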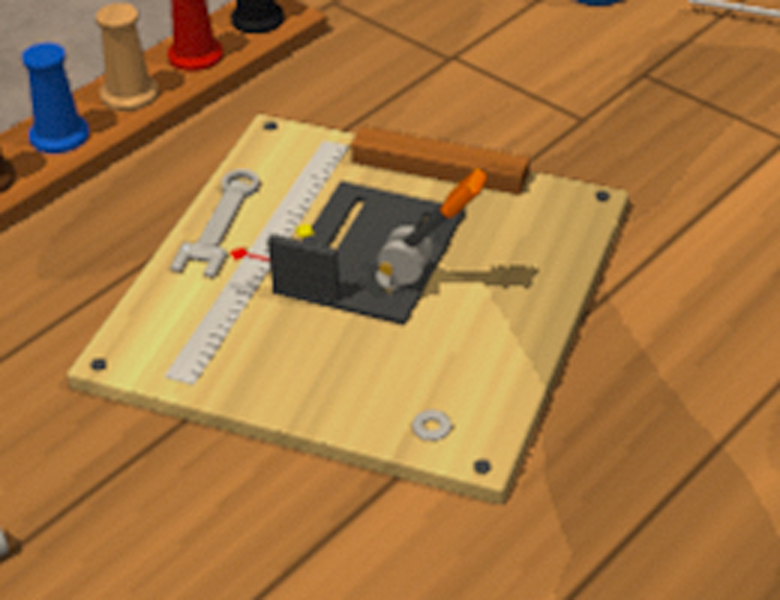

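The scene picture shows the board turned, with corners at zoom (405,28), (90,195), (315,495) and (653,278). The pointer is at (383,297) and the red line runs from about (428,288) to (448,312), so the bracket must go towards board +y.

```bash
cat > h.py <<'E'
import numpy as np, cv2
from plant import status, viewer, finder, env
def ray(d,u,v,z,T=None):
    T=d["T"] if T is None else T
    r=T[:3,:3]@np.linalg.solve(d["intrinsics"],[u,v,1]); o=T[:3,3]
    return o+r*(z-o[2])/r[2]
from scipy.spatial.transform import Rotation as R
def wT(s,d):
    T=np.eye(4);T[:3,:3]=R.from_euler('xyz',s["orientation"]).as_matrix();T[:3,3]=s["ee_pos"]
    return T@d["mount"]
def proj(d,p,T=None):
    T=d["T"] if T is None else T
    c=d["intrinsics"]@(T[:3,:3].T@(np.asarray(p)-T[:3,3])); return c[:2]/c[2]
E
python3 - <<'E'
from h import *
for c,ox,oy,cs in [("scene",220,200,[(90,193),(405,28),(653,278),(315,493)]),("side",180,180,[(627,190),(503,493),(70,380),(260,115)])]:
    d=viewer.capture(c)
    P=np.array([ray(d,ox+u/3,oy+v/3,0.018)[:2] for u,v in cs]) # (-,-),(-,+),(+,+),(+,-)
    L=np.array([[-.175,-.17],[-.175,.17],[.165,.17],[.165,-.17]])
    Lc=L-L.mean(0);Pc=P-P.mean(0)
    H=(Lc*Pc).sum();K=(Lc[:,0]*Pc[:,1]-Lc[:,1]*Pc[:,0]).sum();a=np.arctan2(K,H)
    Rm=np.array([[np.cos(a),-np.sin(a)],[np.sin(a),np.cos(a)]]);o=P.mean(0)-Rm@L.mean(0)
    print(c,"yaw",a,"origin",o,"resid mm",np.round((P-(L@Rm.T+o))*1000,1).tolist())
    f={"scene":{"pointer":(383,297,.024),"markA":(428,289,.019),"markB":(450,315,.019),"pad":(310,88,.115)},"side":{"pointer":(304,231,.024),"markB":(239,254,.019),"pad":(465,195,.115)}}[c]
    for k,(u,v,z) in f.items():
        p=ray(d,ox+u/3,oy+v/3,z); print(k,p,"board",np.round(Rm.T@(p[:2]-o)*1000,1))
E
```

```text
scene yaw 0.372979540211382 origin [0.57176852 0.05464023] resid mm [[3.4, 2.0], [3.0, 0.1], [-1.6, -2.4], [-4.8, 0.4]]
pointer [0.63387193 0.04934483 0.024     ] board [ 55.9 -27.6]
markA [0.63168227 0.08809116 0.019     ] board [68.   9.3]
markB [0.65918581 0.09829575 0.019     ] board [97.3  8.8]
pad [0.48131263 0.02430864 0.115     ] board [-95.3   4.7]
side yaw 0.3828929491048595 origin [0.56423236 0.05361182] resid mm [[3.5, 0.7], [3.1, 2.0], [-3.7, -0.4], [-2.9, -2.2]]
pointer [0.63175009 0.04660399 0.024     ] board [ 60.  -31.7]
markB [0.65588809 0.09624631 0.019     ] board [100.9   5.3]
pad [0.49067299 0.01214411 0.115     ] board [-83.7 -11. ]
```

```bash
python3 -m creep '[{"offset":[2.9,-2.58,0],"rotation":[0,0,0],"gripper":0},{"offset":[2.9,-2.58,0],"rotation":[0,0,0],"gripper":0},{"offset":[2.9,-2.58,0],"rotation":[0,0,0],"gripper":0},{"offset":[2.9,-2.58,0],"rotation":[0,0,0],"gripper":0},{"offset":[2.9,-2.58,0],"rotation":[0,0,0],"gripper":0},{"offset":[2.9,-2.58,0],"rotation":[0,0,0],"gripper":0},{"offset":[2.9,-2.58,0],"rotation":[0,0,0],"gripper":0},{"offset":[2.9,-2.58,0],"rotation":[0,0,0],"gripper":0},{"offset":[2.9,-2.58,0],"rotation":[0,0,0],"gripper":0},{"offset":[2.9,-2.58,0],"rotation":[0,0,0],"gripper":0},{"offset":[2.9,-2.58,0],"rotation":[0,0,0],"gripper":0},{"offset":[2.9,-2.58,0],"rotation":[0,0,0],"gripper":0},{"offset":[2.9,-2.58,0],"rotation":[0,0,0],"gripper":0},{"offset":[2.9,-2.58,0],"rotation":[0,0,0],"gripper":0},{"offset":[2.9,-2.58,0],"rotation":[0,0,0],"gripper":0},{"offset":[2.9,-2.58,0],"rotation":[0,0,0],"gripper":0},{"offset":[2.9,-2.58,0],"rotation":[0,0,0],"gripper":0}]' 20
```

```text
t: 2.87
ee_pos: [0.5418, 0.0051, 0.2355]
orientation: [3.128, -0.001, 0.328]
wrist_force: [1.9, -0.5, 0.5]
opening: 0.997
```

```bash
python3 -m creep '[{"offset":[2.2,-2.5,0],"rotation":[0.8,0,-1.5],"gripper":0.3},{"offset":[2.2,-2.5,0],"rotation":[0,0,-1.5],"gripper":0.3},{"offset":[1.5,-1.5,0],"rotation":[0,0,0],"gripper":0.3},{"offset":[0,0,0],"rotation":[0,0,0],"gripper":0.3},{"offset":[0,0,0],"rotation":[0,0,0],"gripper":0.3}]' 
python3 - <<'E'
from h import *
s=status.get_state(); d=viewer.capture("wrist"); T=wT(s,d); np.savez("w1.npz",p=d["pixels"],T=T,K=d["intrinsics"])
cv2.imwrite("pics/w1.png",d["pixels"][:,:,::-1]); print(s["ee_pos"],s["orientation"],s["wrist_force"])
for l in ["upright_top","pointer","mark","lever_pad","bracket","cam"]:
    for x in finder.find_in(l,"wrist")[:2]: print(l,round(x["score"],2),np.round(T[:3,:3]@x["xyz"]+T[:3,3],4))
E
```

```text
t: 3.28
ee_pos: [0.5797, 0.1046, 0.2356]
orientation: [-3.135, -0.009, 0.399]
wrist_force: [-0.4, -0.8, -0.1]
opening: 0.699
[0.57969126 0.10458833 0.23564884] [-3.13537329 -0.00900739  0.39905502] [-0.44647634 -0.77593931 -0.08688842]
upright_top 0.58 [0.5844 0.0195 0.0191]
pointer 0.75 [0.586  0.019  0.0269]
bracket 0.62 [0.5857 0.0234 0.0243]
cam 0.97 [0.5384 0.0422 0.0621]
cam 0.2 [0.5232 0.0328 0.0784]
```

View pics/w1.png

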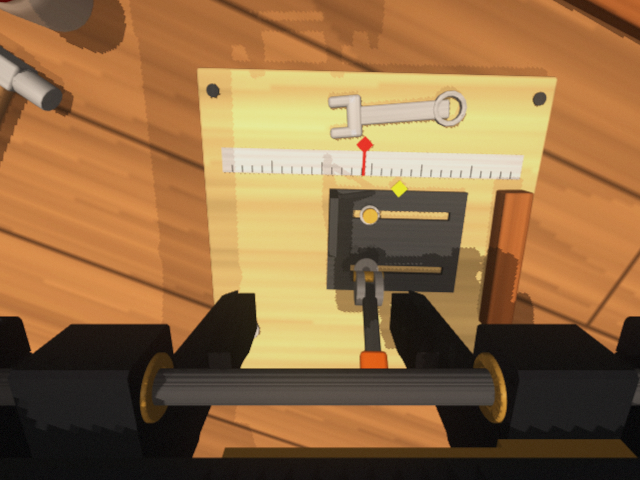

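The wrist picture shows the red line at u≈363, from v≈175 up to the diamond at (365,145). The pointer is at (400,188), the bracket's upright at u≈330-345, v 190-290, the screw knob at (370,215), and the board's far corners at (198,69) and (556,77).

```bash
python3 - <<'E'
from h import *
z=np.load("w1.npz"); d={"intrinsics":z["K"],"T":z["T"]}; p=z["p"].astype(int)
im=p[:,:,::-1].astype(np.uint8)
cv2.imwrite("pics/w1z.png",cv2.resize(im[130:310,310:490],None,fx=3.3,fy=3.3,interpolation=cv2.INTER_CUBIC))
r,g,b=p[...,0],p[...,1],p[...,2]
sub=np.zeros(r.shape,bool); sub[130:200,340:420]=1
red=sub&(r>140)&(g<90)&(b<90)
line=red&(np.arange(480)[:,None]>152); v,u=np.nonzero(line); print("line",u.mean(),v.mean(),v.min(),v.max(),len(u))
v2,u2=np.nonzero(red); print("red all",u2.mean(),v2.mean(),v2.min(),v2.max())
yel=sub&(r>170)&(g>170)&(b<80)
n,lab,st,cen=cv2.connectedComponentsWithStats(yel.astype(np.uint8)); k=1+st[1:,4].argmax(); print("ptr",cen[k],st[k])
a=0.378
B={}
for nm,uu,vv,zz in [("c++",198,69,.018),("c+-",556,77,.018),("line",u.mean(),v.mean(),.019),("ptr",*cen[k],.0235),("knob",370,215,.03),("foot--",455,291,.024),("foot+-",467,193,.024)]:
    q=ray(d,uu,vv,zz);B[nm]=q; print(nm,np.round(q,4))
e=B["c++"]-B["c+-"]; print(np.hypot(*e[:2]), "yaw",np.arctan2(-e[0],e[1]))
e=B["foot+-"]-B["foot--"]; print(np.hypot(*e[:2]), "yaw",np.arctan2(e[1],e[0]))
for a in (.37,.378,.386):
    e=B["line"]-B["ptr"]; print(a,"need dy",-np.sin(a)*e[0]+np.cos(a)*e[1],"dx",np.cos(a)*e[0]+np.sin(a)*e[1])
E
```

```text
line 363.2888888888889 164.4 153 174 45
red all 364.0674157303371 149.53932584269663 137 174
ptr [398.86 188.28] [391 181  17  16 150]
c++ [0.659  0.2666 0.018 ]
c+- [ 0.7826 -0.0442  0.018 ]
line [0.64  0.088 0.019]
ptr [0.6327 0.0457 0.0235]
knob [0.5974 0.0621 0.03  ]
foot-- [ 0.5558 -0.0613  0.024 ]
foot+- [ 0.6553 -0.0195  0.024 ]
0.334463587152535 yaw 0.37869783990095257
0.10790794240296778 yaw 0.39776066112459785
0.37 need dy 0.03681201757922848 dx 0.022079207299902676
0.378 need dy 0.03663420782663562 dx 0.02237299376838897
0.386 need dy 0.036454053497246314 dx 0.022665348372910718
```

View pics/w1z.png

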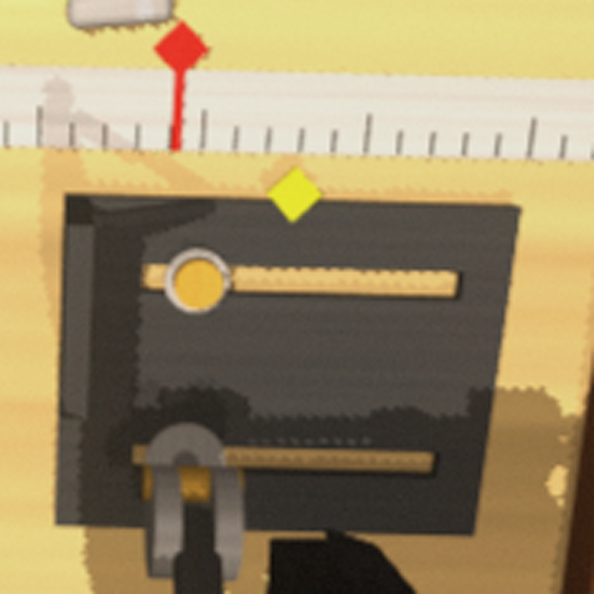

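```bash
python3 -m creep '[{"offset":[0,0.8,2],"rotation":[0,0,1.2],"gripper":0.7},{"offset":[0,0,3.5],"rotation":[0,0,0],"gripper":0.7},{"offset":[0,0,3.5],"rotation":[0,0,0],"gripper":0.7},{"offset":[0,0,3.5],"rotation":[0,0,0],"gripper":0.7},{"offset":[0,0,1.0],"rotation":[0,0,0],"gripper":0.7},{"offset":[0,0,0],"rotation":[0,0,0],"gripper":0.7},{"offset":[0,0,0],"rotation":[0,0,0],"gripper":0.7}]' 
python3 - <<'E'
from h import *
s=status.get_state(); d=viewer.capture("wrist")
cv2.imwrite("pics/w2.png",d["pixels"][:,:,::-1])
d=viewer.capture("side")
cv2.imwrite("pics/s2.png",cv2.resize(d["pixels"][140:380,160:440,::-1],None,fx=2.5,fy=2.5))
p=[.582,.097,.074]; T=wT(s,viewer.capture("wrist")); 
E
```

```text
t: 4.22
ee_pos: [0.5878, 0.0897, 0.1008]
orientation: [-3.14, -0.017, 0.364]
wrist_force: [0.6, 0.7, 0.2]
opening: 0.299
```

View pics/w2.png

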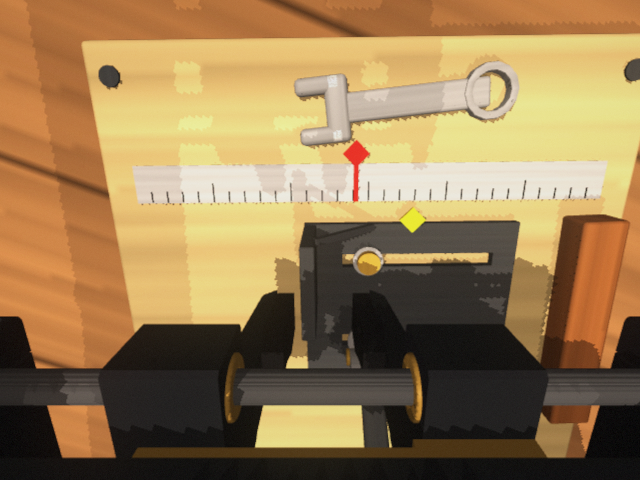

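View pics/s2.png

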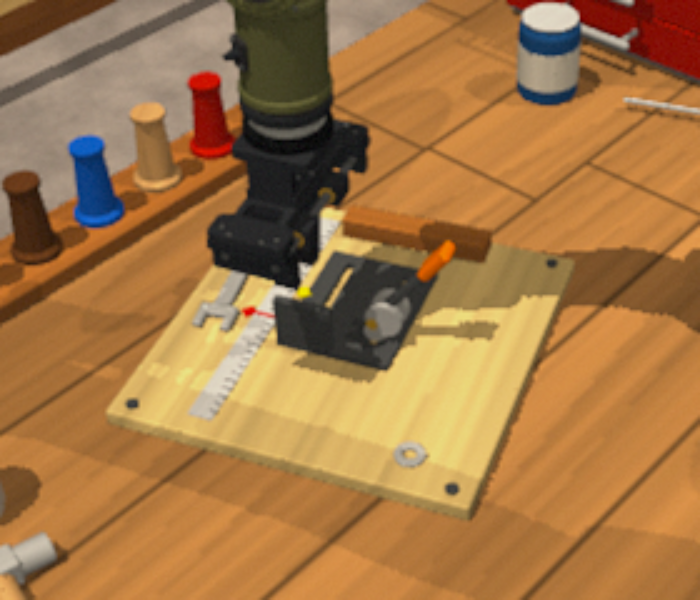

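```bash
python3 -m creep '[{"offset":[-0.3,-0.9,0],"rotation":[0,-1,-0.8],"gripper":0.7},{"offset":[0,0,0],"rotation":[0,0,0],"gripper":0.7},{"offset":[0,0,0],"rotation":[0,0,0],"gripper":0.7}]' 
python3 - <<'E'
from h import *
d=viewer.capture("wrist")
cv2.imwrite("pics/w3.png",d["pixels"][:,:,::-1])
E
```

```text
t: 4.62
ee_pos: [0.5851, 0.0991, 0.1065]
orientation: [-3.141, -0.009, 0.379]
wrist_force: [0.8, -0.9, -0.3]
opening: 0.304
```

View pics/w3.png

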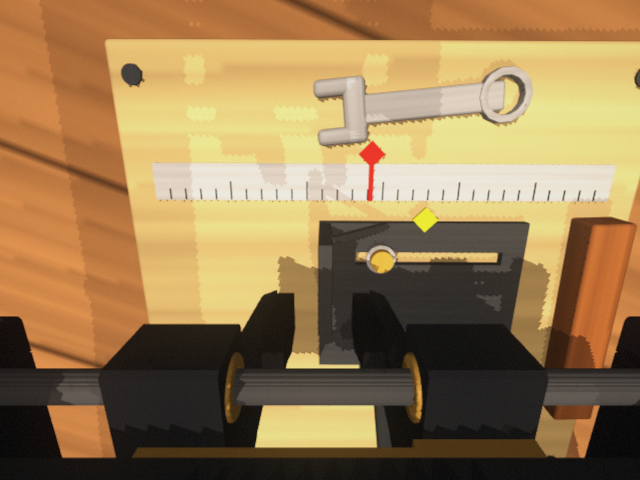

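Good: the plate (u≈319-332) sits between the fingers (middle u≈322). Going down now.

```bash
python3 -m creep '[{"offset":[-0.1,0,2],"rotation":[0,0,0],"gripper":0.7},{"offset":[0,0,2],"rotation":[0,0,0],"gripper":0.7},{"offset":[0,0,1.5],"rotation":[0,0,0],"gripper":0.7},{"offset":[0,0,0],"rotation":[0,0,0],"gripper":0.7}]' 
```

```text
t: 5.0
ee_pos: [0.5879, 0.1014, 0.0534]
orientation: [-3.142, -0.018, 0.381]
wrist_force: [-0.9, -0.4, 0.2]
opening: 0.302
```

```bash
python3 -m creep '[{"offset":[-0.4,0,0.8],"rotation":[0,-1,0],"gripper":0.7},{"offset":[0,0,0],"rotation":[0,0,0],"gripper":1},{"offset":[0,0,0],"rotation":[0,0,0],"gripper":1},{"offset":[0,0,0],"rotation":[0,0,0],"gripper":1},{"offset":[0,0,0],"rotation":[0,0,0],"gripper":1}]' 25
python3 - <<'E'
from h import *
d=viewer.capture("wrist")
cv2.imwrite("pics/w4.png",d["pixels"][:,:,::-1])
E
```

```text
t: 5.42
ee_pos: [0.585, 0.099, 0.0464]
orientation: [3.14, -0.0, 0.38]
wrist_force: [1.2, 1.7, -7.0]
opening: 0.093
```

View pics/w4.png

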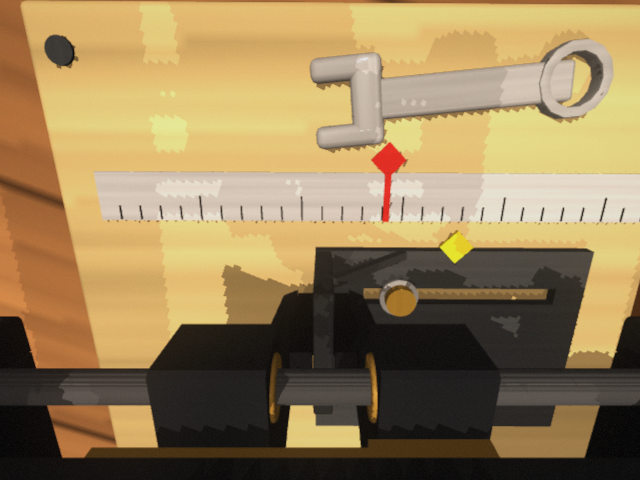

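```bash
cat > meas.py <<'E'
from h import *
import sys
s=status.get_state(); d=viewer.capture("wrist"); T=wT(s,d); d["T"]=T; p=d["pixels"].astype(int)
cv2.imwrite(f"pics/{sys.argv[1]}.png",d["pixels"][:,:,::-1])
hsv=cv2.cvtColor(d["pixels"],cv2.COLOR_RGB2HSV); h,S,V=hsv[...,0].astype(int),hsv[...,1],hsv[...,2]
vv,uu=np.mgrid[:480,:640]
def comps(m): 
    n,lab,st,cen=cv2.connectedComponentsWithStats(m.astype(np.uint8)); k=1+st[1:,4].argmax(); return lab==k
red=comps(((h<6)|(h>174))&(S>170)&(V>110)&(vv<300)); v,u=np.nonzero(red)
w=np.array([(u[v==q].max()-u[v==q].min()+1) for q in range(v.min(),v.max()+1)]); vs=np.arange(v.min(),v.max()+1)
kd=w.argmax(); vd=vs[kd]; lo=vd+ (vd-v.min())+2
m=v>lo; print("line px",u[m].mean(),v[m].mean(),"diamond",u[~m].mean(),vd,"rows",v.min(),v.max())
yel=comps((h>26)&(h<34)&(S>190)&(V>150)&(vv<330)&(vv>170)); y,x=np.nonzero(yel)
print("ptr px",x.mean(),y.mean(),len(x),x.min(),x.max(),y.min(),y.max())
a=0.379
L=ray(d,u[m].mean(),v[m].mean(),.019); P=ray(d,x.mean(),y.mean(),.024); e=L-P
print("line",L,"ptr",P,"need dy mm",1e3*(-np.sin(a)*e[0]+np.cos(a)*e[1]),"dx",1e3*(np.cos(a)*e[0]+np.sin(a)*e[1]),"ee",np.round(s["ee_pos"],4),np.round(s["orientation"],3),np.round(s["wrist_force"],1))
E
python3 meas.py w5
```

```text
line px 386.20168067226894 200.9453781512605 diamond 388.51582278481015 160 rows 143 221
ptr px 451.4779661016949 249.7084745762712 295 440 463 237 262
line [0.63949691 0.08738108 0.019     ] ptr [0.62979684 0.04784697 0.024     ] need dy mm 33.139625225256935 dx 23.63899056774921 ee [0.585  0.099  0.0464] [ 3.14e+00 -1.00e-03  3.80e-01] [ 1.1 -0.5 -4.5]
```

```bash
sed -i 's/(S>190)&(V>150)/(S>150)\&(V>100)/' meas.py; python3 -m creep '[{"offset":[0,-1,0],"rotation":[0,0,0],"gripper":1},{"offset":[0,-1,0],"rotation":[0,0,0],"gripper":1},{"offset":[0,-0.8,0],"rotation":[0,0,0],"gripper":1},{"offset":[0,0,0],"rotation":[0,0,0],"gripper":1},{"offset":[0,0,0],"rotation":[0,0,0],"gripper":1}]'; python3 meas.py w6
```

```text
t: 5.93
ee_pos: [0.576, 0.1216, 0.0464]
orientation: [3.133, -0.002, 0.376]
wrist_force: [1.6, -3.7, -5.6]
opening: 0.091
line px 434.72983870967744 199.41129032258064 diamond 438.12241653418124 159 rows 143 220
ptr px 450.3687707641196 249.58471760797343 301 439 462 237 262
line [0.64005834 0.08758368 0.019     ] ptr [0.62048872 0.07052639 0.024     ] need dy mm 8.606224562072672 dx 24.491918580782915 ee [0.576  0.1216 0.0464] [ 3.133e+00 -2.000e-03  3.760e-01] [ 1.6 -3.7 -5.6]
```

View pics/w6.png

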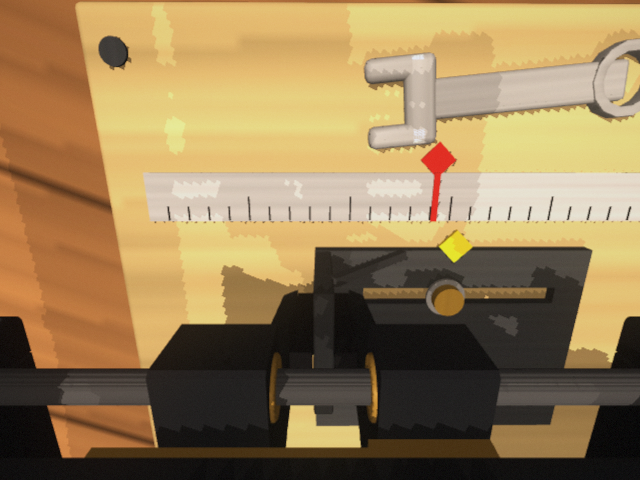

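```bash
python3 - <<'E'
import cv2
a=cv2.imread("pics/w6.png"); h=cv2.cvtColor(a,cv2.COLOR_BGR2HSV)
for r in range(228,266,3): print(r,[tuple(int(t) for t in h[r,c]) for c in range(440,478,4)])
cv2.imwrite("pics/w6z.png",cv2.resize(a[130:290,360:520],None,fx=3.7,fy=3.7,interpolation=cv2.INTER_NEAREST))
E
```

```text
228 [(20, 124, 230), (20, 126, 229), (19, 127, 230), (19, 127, 229), (20, 125, 230), (19, 126, 230), (22, 116, 230), (24, 108, 231), (24, 108, 230), (24, 108, 231)]
231 [(19, 125, 229), (19, 125, 228), (19, 127, 229), (18, 131, 204), (24, 209, 200), (19, 124, 229), (20, 122, 229), (24, 110, 230), (23, 110, 231), (24, 109, 231)]
234 [(19, 128, 227), (19, 127, 227), (19, 126, 228), (22, 205, 173), (26, 208, 231), (26, 204, 226), (19, 129, 207), (23, 114, 231), (23, 114, 231), (23, 114, 231)]
237 [(19, 129, 226), (19, 127, 227), (23, 206, 161), (26, 208, 231), (26, 206, 231), (26, 208, 230), (25, 165, 230), (23, 116, 230), (23, 114, 231), (23, 113, 230)]
240 [(19, 129, 226), (20, 190, 156), (30, 201, 231), (30, 204, 230), (26, 208, 231), (26, 208, 230), (26, 208, 230), (19, 140, 180), (23, 112, 230), (19, 129, 227)]
243 [(20, 169, 186), (29, 204, 229), (30, 203, 230), (28, 206, 231), (26, 208, 231), (26, 208, 230), (26, 211, 230), (26, 206, 230), (19, 128, 227), (19, 126, 228)]
246 [(30, 204, 228), (30, 201, 231), (30, 205, 230), (30, 202, 231), (26, 210, 230), (26, 209, 229), (26, 208,
[... 267 characters left out ...]
30, 206, 229), (30, 204, 230), (26, 211, 230), (26, 211, 230), (19, 48, 85), (21, 41, 81), (17, 44, 82)]
255 [(18, 45, 85), (19, 51, 85), (30, 205, 230), (30, 205, 229), (30, 206, 230), (30, 203, 231), (22, 62, 90), (21, 49, 83), (16, 45, 85), (19, 44, 82)]
258 [(18, 46, 83), (16, 48, 80), (21, 68, 90), (30, 207, 229), (30, 207, 230), (24, 81, 91), (15, 44, 82), (16, 48, 80), (15, 44, 81), (14, 40, 82)]
261 [(16, 43, 77), (15, 45, 79), (15, 41, 75), (29, 187, 147), (27, 124, 123), (19, 45, 79), (19, 44, 81), (18, 43, 78), (17, 44, 81), (13, 44, 82)]
264 [(13, 46, 78), (12, 48, 80), (15, 50, 81), (15, 45, 79), (14, 48, 80), (15, 50, 81), (16, 47, 82), (19, 46, 77), (17, 45, 80), (17, 45, 80)]
```

View pics/w6z.png

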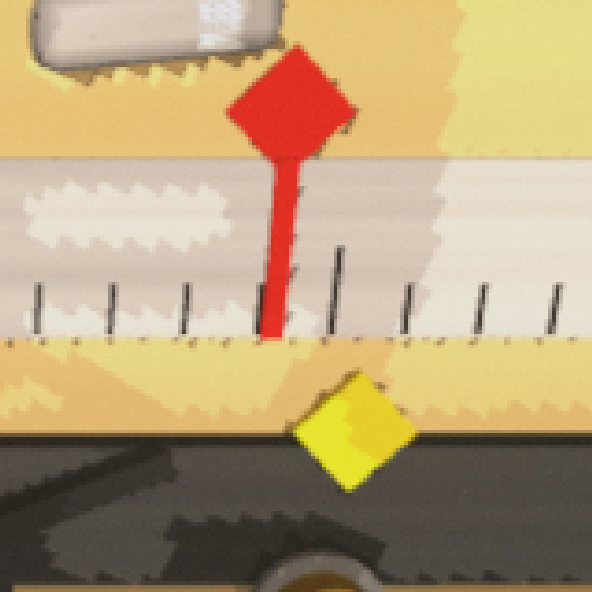

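```bash
sed -i 's/(h>26)&(h<34)&(S>150)/(h>23)\&(h<34)\&(S>185)/' meas.py; python3 meas.py w7
```

```text
line px 434.97907949790795 199.99163179916317 diamond 438.46771653543306 159 rows 142 220
ptr px 455.14054054054054 246.07567567567568 555 439 471 231 261
line [0.63984226 0.08746381 0.019     ] ptr [0.62300466 0.0692946  0.024     ] need dy mm 10.650063787262573 dx 22.365178111102612 ee [0.576  0.1217 0.0464] [ 3.134e+00 -2.000e-03  3.760e-01] [ 1.1 -0.8 -5. ]
```

```bash
python3 -m creep '[{"offset":[0,-0.6,0],"rotation":[0,0,0],"gripper":1},{"offset":[0,-0.5,0],"rotation":[0,0,0],"gripper":1},{"offset":[0,0,0],"rotation":[0,0,0],"gripper":1},{"offset":[0,0,0],"rotation":[0,0,0],"gripper":1}]'; python3 meas.py w8
```

```text
t: 6.37
ee_pos: [0.5725, 0.1306, 0.0464]
orientation: [3.132, -0.002, 0.374]
wrist_force: [1.9, -3.3, -5.5]
opening: 0.094
line px 453.75206611570246 199.97107438016528 diamond 457.5990639625585 159 rows 142 220
ptr px 454.8718411552347 245.73285198555956 554 439 471 230 261
line [0.63965384 0.08741563 0.019     ] ptr [0.61947009 0.07815499 0.024     ] need dy mm 1.1356469156782492 dx 22.177772870343723 ee [0.5725 0.1306 0.0464] [ 3.132e+00 -2.000e-03  3.740e-01] [ 1.9 -3.3 -5.5]
```

```bash
python3 -m creep '[{"offset":[0,-0.15,0],"rotation":[0,0,0],"gripper":1},{"offset":[0,0,0],"rotation":[0,0,0],"gripper":1},{"offset":[0,0,0],"rotation":[0,0,0],"gripper":1}]'; python3 meas.py w9
```

```text
t: 6.67
ee_pos: [0.5722, 0.1315, 0.0464]
orientation: [3.132, -0.002, 0.373]
wrist_force: [2.4, -2.4, -5.1]
opening: 0.088
line px 455.7603305785124 199.89669421487602 diamond 459.642301710731 159 rows 142 220
ptr px 454.7581227436823 245.71119133574007 554 439 471 230 261
line [0.63969066 0.08738593 0.019     ] ptr [0.61908844 0.07911178 0.024     ] need dy mm 0.06432384103636016 dx 22.20155628498588 ee [0.5722 0.1315 0.0464] [ 3.132e+00 -2.000e-03  3.730e-01] [ 2.4 -2.4 -5.1]
```

```bash
python3 -m creep '[{"offset":[0,0,0],"rotation":[0,0,0],"gripper":0.8},{"offset":[0,0,0],"rotation":[0,0,0],"gripper":0.8},{"offset":[0,0,0],"rotation":[0,0,0],"gripper":0.8},{"offset":[0,0,0],"rotation":[0,0,0],"gripper":0.8},{"offset":[0,0,-2],"rotation":[0,0,0],"gripper":0.8},{"offset":[0,0,-4],"rotation":[0,0,0],"gripper":0.8},{"offset":[0,4,-4],"rotation":[0,0,0],"gripper":1},{"offset":[0,3,-4],"rotation":[0,0,0],"gripper":1},{"offset":[0,0,-1],"rotation":[0,0,0],"gripper":1},{"offset":[0,0,0],"rotation":[0,0,0],"gripper":1}]'; python3 meas.py w10
```

```text
t: 7.55
ee_pos: [0.5926, 0.0843, 0.1909]
orientation: [3.14, -0.003, 0.384]
wrist_force: [-0.7, 0.8, -0.3]
opening: 0.002
line px 340.0204081632653 171.6734693877551 diamond 340.52694610778445 149 rows 141 183
ptr px 339.8154761904762 197.9047619047619 168 332 348 190 206
line [0.64024264 0.0873122  0.019     ] ptr [0.61940725 0.07898247 0.024     ] need dy mm 0.029688064576773553 dx 22.4387360258601 ee [0.5926 0.0843 0.1909] [ 3.14e+00 -3.00e-03  3.84e-01] [-0.7  0.8 -0.3]
```

View pics/w10.png

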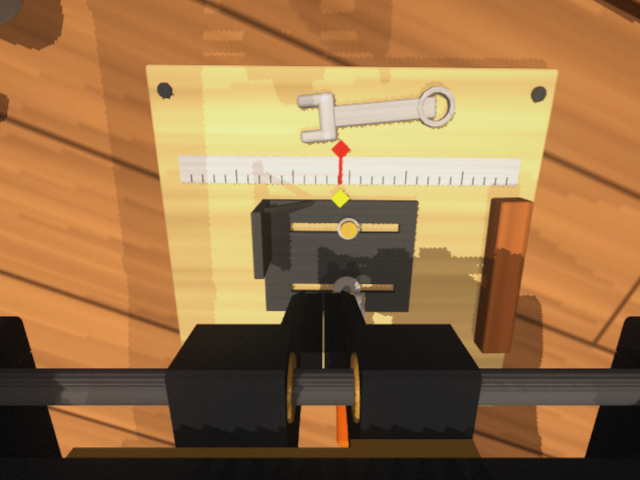

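The pointer is on the line: both are at u≈340, with 0.03 mm computed. Next I locate the lever pad from the first scene and side pictures.

```bash
python3 - <<'E'
from h import *
from scipy.optimize import least_squares
o=[];Ks={}
for c,(u0,u1,v0,v1) in {"scene":(305,345,215,245),"side":(320,350,230,265)}.items():
    d=viewer.capture(c); Ks[c]=d; im=cv2.imread(f"pics/{c}0.png"); h=cv2.cvtColor(im,cv2.COLOR_BGR2HSV)
    m=np.zeros(h.shape[:2],bool); m[v0:v1,u0:u1]=1
    m&=(h[...,0]>5)&(h[...,0]<13)&(h[...,1]>215)&(h[...,2]>100)
    n,l,st,ce=cv2.connectedComponentsWithStats(m.astype(np.uint8)); k=1+st[1:,4].argmax(); print(c,ce[k],st[k]); o.append((d,ce[k]))
    cv2.imwrite(f"pics/{c}1.png",cv2.resize(d["pixels"][180:330,230:430,::-1],None,fx=3,fy=3))
f=lambda p: np.concatenate([proj(d,p)-c for d,c in o])
r=least_squares(f,[.5,.02,.12]); print("pad mid-visible",r.x,r.fun)
a=.379
for O in ([.568,.053],[.5674,.0503]):
    print("board",np.array([[np.cos(a),np.sin(a)],[-np.sin(a),np.cos(a)]])@(r.x[:2]-O)*1e3)
# studs from wrist w10
s=status.get_state(); d=viewer.capture("wrist"); d["T"]=wT(s,d)
for n,u,v,z in [("knob",348,229,.027),("c++",147,66,.018),("c+-",557,70,.018),("footR",411,311,.024),("footRt",417,201,.024)]:
    print(n,ray(d,u,v,z)[:2])
print(s["q"])
E
```

```text
scene [321.45454545 231.34090909] [317 223  12  15  44]
side [335. 245.] [334 244   3   4   7]
pad mid-visible [0.48828669 0.01656648 0.11849698] [-0.51481943 -0.26789249 -0.48492735  0.19674738]
board [-87.53655663  -4.35476191]
board [-85.9801582   -2.06836213]
knob [0.59412347 0.06239476]
c++ [0.65582346 0.26411407]
c+- [ 0.77738377 -0.04241471]
footR [ 0.54051436 -0.02785157]
footRt [0.63979097 0.015738  ]
[-0.16092006  0.71336268 -0.10441654  1.70652637  0.10437143  0.73011651
 -1.50351385]
```

View pics/side1.png

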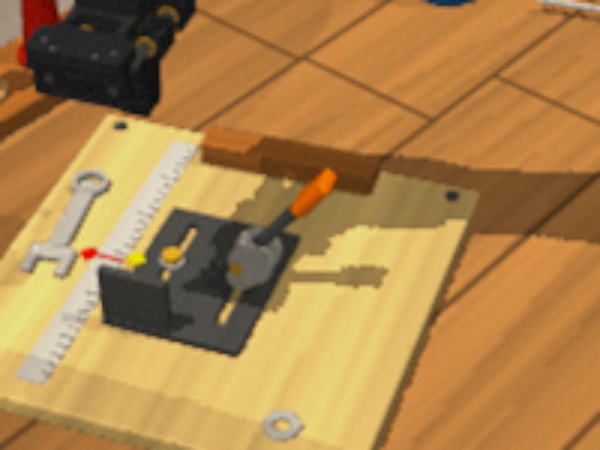

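```bash
cat > st.py <<'E'
from h import *
a=.379; O=np.array([.568,.052])
C=np.array([[np.cos(a),np.sin(a),0],[-np.sin(a),np.cos(a),0],[0,0,1]])
s=status.get_state(); p=C@(np.array(s["ee_pos"])-[O[0],O[1],0])*1e3
Rt=C@R.from_euler('xyz',s["orientation"]).as_matrix(); f=C@np.array(s["wrist_force"]); m=C@np.array(s["ft_torque"])
th=np.degrees(np.arctan2(-Rt[0,2],-Rt[2,2]))
r=(p-[-30,0,44])/1e3
tau=f[0]*r[2]-f[2]*r[0]   # moment about +y of reaction force on tool
print("t",round(s["t"],2),"board TCP",np.round(p,1),"tilt",round(th,1),"toolz",np.round(Rt[:,2],3),"f board",np.round(f,1),"m",np.round(m,2),"lever torque",round(tau,2),"q",np.round(s["q"],2))
def tool(d): return np.round(Rt.T@np.array(d)/10,2)
for e in np.arange(1.0,-.15,-.1):
    F=np.array([-30-98*np.cos(e)+6*np.sin(e),0,44+98*np.sin(e)+6*np.cos(e)])
    if abs(F[2]-p[2])<40: print("theta",round(1-e,1),"F",np.round(F[[0,2]]),"tool cm to F",tool(F-p))
E
python3 -m creep '[{"offset":[-3,1,0],"rotation":[0,0,0],"gripper":1},{"offset":[-3,1,0],"rotation":[0,0,0],"gripper":1},{"offset":[-2.5,0.1,0],"rotation":[0,0,0],"gripper":1},{"offset":[0,0,0],"rotation":[0,-7,0],"gripper":1},{"offset":[0,0,0],"rotation":[0,-7,0],"gripper":1},{"offset":[0,0,0],"rotation":[0,-7,0],"gripper":1},{"offset":[0,0,0],"rotation":[0,-7,0],"gripper":1},{"offset":[0,0,0],"rotation":[0,0,0],"gripper":1},{"offset":[0,0,0],"rotation":[0,0,0],"gripper":1}]'; python3 st.py
```

```text
t: 8.5
ee_pos: [0.4792, 0.0347, 0.1691]
orientation: [-3.121, 0.519, 0.414]
wrist_force: [-0.1, -0.5, -0.1]
opening: 0.003
t 8.5 board TCP [-88.9  16.8 169.1] tilt 29.8 toolz [-0.496  0.003 -0.868] f board [-0.3 -0.4 -0.1] m [ 0.01 -0.47 -0.02] lever torque -0.04 q [-0.19  0.84 -0.06  1.62  0.12  1.2  -1.48]
theta 0.0 F [-78. 130.] tool cm to F [2.86 1.78 2.87]
```

```bash
python3 -m creep '[{"offset":[1.5,0.9,-0.6],"rotation":[0,0,2],"gripper":1},{"offset":[1.4,0.8,-0.4],"rotation":[0,0,0],"gripper":1},{"offset":[0,0,0],"rotation":[0,0,0],"gripper":1},{"offset":[0,0,0],"rotation":[0,0,0],"gripper":1}]'; python3 st.py; python3 - <<'E'
from h import *
for c,(v0,v1,u0,u1) in {"side":(160,340,230,430),"scene":(180,340,230,430)}.items():
    d=viewer.capture(c); cv2.imwrite(f"pics/{c}3.png",cv2.resize(d["pixels"][v0:v1,u0:u1,::-1],None,fx=3.3,fy=3.3))
E
```

```text
t: 8.83
ee_pos: [0.51, 0.0319, 0.1606]
orientation: [-3.138, 0.519, 0.378]
wrist_force: [-0.8, 0.6, 0.6]
opening: 0.002
t 8.83 board TCP [-61.3   2.8 160.6] tilt 29.7 toolz [-0.496  0.004 -0.868] f board [-0.5  0.9  0.6] m [ 0.04 -0.48 -0.01] lever torque -0.05 q [-0.18  0.89 -0.05  1.53  0.12  1.24 -1.48]
theta 0.0 F [-78. 130.] tool cm to F [0.09 0.29 3.5 ]
theta 0.1 F [-86. 124.] tool cm to F [-0.38  0.3   4.37]
```

View pics/side3.png

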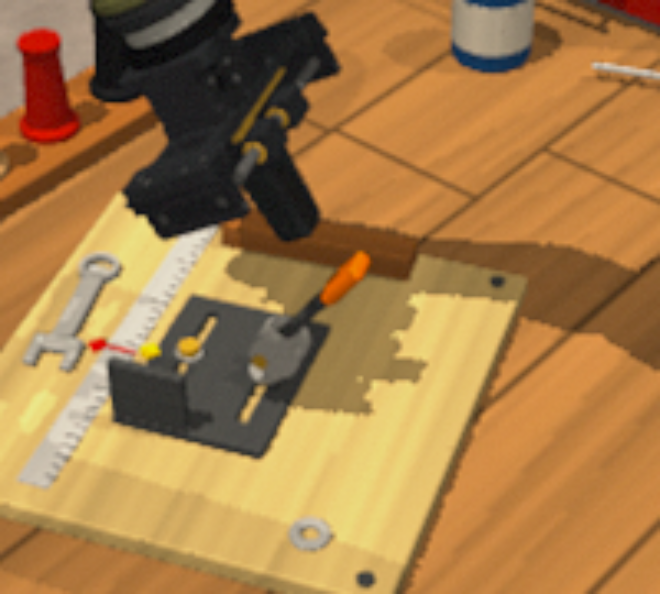

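View pics/scene3.png

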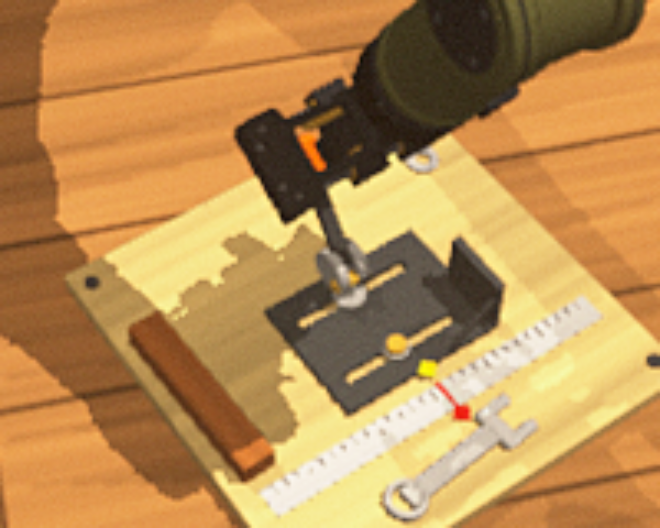

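```bash
python3 -m creep '[{"offset":[0,0.3,1.2],"rotation":[0,0,0],"gripper":1},{"offset":[0,0,1.2],"rotation":[0,0,0],"gripper":1},{"offset":[0,0,0],"rotation":[0,0,0],"gripper":1},{"offset":[0,0,0],"rotation":[0,0,0],"gripper":1}]'; python3 st.py; python3 -m creep '[{"offset":[0,0,0.5],"rotation":[0,0,0],"gripper":1},{"offset":[0,0,0],"rotation":[0,0,0],"gripper":1},{"offset":[0,0,0],"rotation":[0,0,0],"gripper":1}]'; python3 st.py
```

```text
t: 9.27
ee_pos: [0.497, 0.0249, 0.1419]
orientation: [-3.137, 0.517, 0.379]
wrist_force: [-0.3, -0.4, -0.7]
opening: 0.003
t 9.27 board TCP [-76.    1.1 141.9] tilt 29.6 toolz [-0.494  0.004 -0.869] f board [-0.4 -0.3 -0.7] m [-0.01 -0.52  0.02] lever torque -0.08 q [-0.17  0.9  -0.05  1.59  0.13  1.18 -1.49]
theta 0.0 F [-78. 130.] tool cm to F [0.44 0.11 1.16]
theta 0.1 F [-86. 124.] tool cm to F [-0.03  0.11  2.02]
theta 0.2 F [-94. 118.] tool cm to F [-0.41  0.12  2.93]
theta 0.3 F [-101.  112.] tool cm to F [-0.69  0.12  3.87]
theta 0.4 F [-107.  104.] tool cm to F [-0.88  0.13  4.83]
t: 9.52
ee_pos: [0.4947, 0.0244, 0.1388]
orientation: [-3.137, 0.514, 0.38]
wrist_force: [0.8, 0.1, 0.5]
opening: 0.005
t 9.52 board TCP [-78.3   1.5 138.8] tilt 29.5 toolz [-0.492  0.004 -0.871] f board [ 0.8 -0.2  0.5] m [-0.01 -0.5   0.05] lever torque 0.1 q [-0.17  0.9  -0.05  1.6   0.13  1.16 -1.49]
theta 0.0 F [-78. 130.] tool cm to F [0.48 0.16 0.77]
theta 0.1 F [-86. 124.] tool cm to F [0.02 0.16 1.63]
theta 0.2 F [-94. 118.] tool cm to F [-0.36  0.16  2.54]
theta 0.3 F [-101.  112.] tool cm to F [-0.65  0.17  3.48]
theta 0.4 F [-107.  104.] tool cm to F [-0.84  0.17  4.44]
```

```bash
for i in 1; do python3 -m creep '[{"offset":[0.4,0,0.4],"rotation":[0,0,0],"gripper":1},{"offset":[0,0,0],"rotation":[0,0,0],"gripper":1}]'; python3 st.py | head -1; python3 -m creep '[{"offset":[0,0,0.5],"rotation":[0,0,0],"gripper":1},{"offset":[0,0,0],"rotation":[0,0,0],"gripper":1}]';python3 st.py | head -1; python3 -m creep '[{"offset":[0,0,0.5],"rotation":[0,0,0],"gripper":1},{"offset":[0,0,0],"rotation":[0,0,0],"gripper":1}]';python3 st.py | head -1;  done
```

```text
t: 9.68
ee_pos: [0.4967, 0.0254, 0.1334]
orientation: [-3.137, 0.513, 0.38]
wrist_force: [-0.3, 0.4, -0.3]
opening: 0.003
t 9.68 board TCP [-76.1   1.6 133.4] tilt 29.4 toolz [-0.491  0.004 -0.871] f board [-0.1  0.5 -0.3] m [ 0.02 -0.49  0.02] lever torque -0.02 q [-0.17  0.91 -0.05  1.59  0.13  1.15 -1.49]
t: 9.85
ee_pos: [0.4948, 0.0246, 0.1285]
orientation: [-3.137, 0.512, 0.38]
wrist_force: [0.1, 0.1, -0.2]
opening: 0.008
t 9.85 board TCP [-78.2   1.7 128.5] tilt 29.3 toolz [-0.49   0.004 -0.872] f board [ 0.2  0.1 -0.2] m [-0.01 -0.46 -0.06] lever torque 0.0 q [-0.17  0.91 -0.05  1.6   0.13  1.14 -1.49]
t: 10.02
ee_pos: [0.4933, 0.024, 0.1245]
orientation: [-3.138, 0.51, 0.38]
wrist_force: [0.1, -0.1, 0.3]
opening: 0.004
t 10.02 board TCP [-79.7   1.6 124.5] tilt 29.2 toolz [-0.488  0.003 -0.873] f board [ 0.1 -0.1  0.3] m [ 0.01 -0.38 -0.  ] lever torque 0.02 q [-0.17  0.91 -0.05  1.61  0.13  1.13 -1.49]
```

```bash
python3 -m creep '[{"offset":[0,0,0.5],"rotation":[0,0,0],"gripper":1},{"offset":[0,0,0],"rotation":[0,0,0],"gripper":1}]' >/dev/null; python3 st.py | head -1; python3 -m creep '[{"offset":[0,0,0.5],"rotation":[0,0,0],"gripper":1},{"offset":[0,0,0],"rotation":[0,0,0],"gripper":1}]' >/dev/null;python3 st.py | head -1; python3 - <<'E'
from h import *
for c,(v0,v1,u0,u1) in {"side":(160,340,230,430)}.items():
    d=viewer.capture(c); cv2.imwrite(f"pics/{c}4.png",cv2.resize(d["pixels"][v0:v1,u0:u1,::-1],None,fx=3.3,fy=3.3))
E
```

```text
t 10.18 board TCP [-81.    1.4 120.8] tilt 29.1 toolz [-0.486  0.003 -0.874] f board [-1.  -0.4  1.2] m [-0.03 -0.41 -0.04] lever torque -0.01 q [-0.17  0.92 -0.05  1.62  0.13  1.11 -1.49]
t 10.35 board TCP [-82.5   1.3 117. ] tilt 28.9 toolz [-0.483  0.002 -0.875] f board [ 0.1 -0.   0.7] m [-0.01 -0.45  0.06] lever torque 0.04 q [-0.17  0.92 -0.05  1.63  0.13  1.1  -1.49]
```

View pics/side4.png

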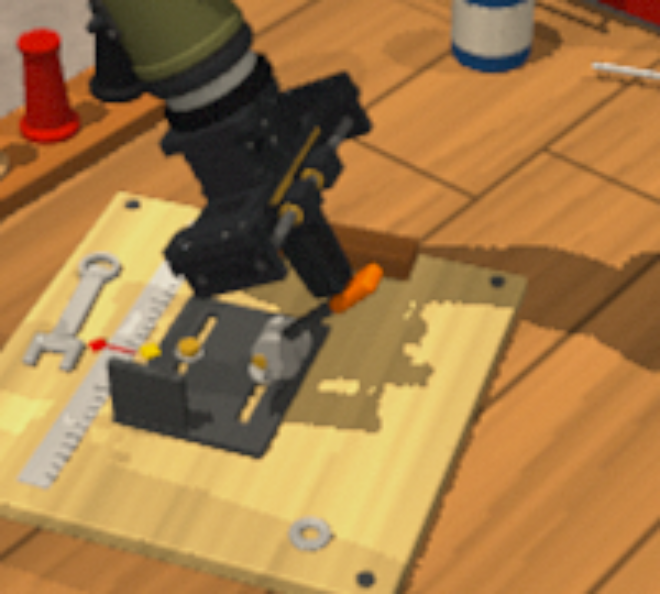

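The lever has already moved: its pad tip went from (350,268) to (365,285). My still rows re-target the measured pose, so the force relaxes. I'll read it at the end of moving rows instead.

```bash
python3 -m creep '[{"offset":[-0.3,0,0.5],"rotation":[0,0,0],"gripper":1}]' >/dev/null; python3 st.py | head -1; python3 -m creep '[{"offset":[-0.3,0,0.5],"rotation":[0,0,0],"gripper":1}]' >/dev/null;python3 st.py | head -1;python3 -m creep '[{"offset":[-0.2,0,0.5],"rotation":[0,0,0],"gripper":1}]' >/dev/null;python3 st.py
```

```text
t 10.48 board TCP [-85.1   1.3 114.3] tilt 28.6 toolz [-0.479  0.002 -0.878] f board [6.4 0.5 6. ] m [ 0.   -0.86  0.03] lever torque 0.78 q [-0.17  0.92 -0.05  1.64  0.13  1.08 -1.49]
t 10.57 board TCP [-88.3   1.3 111.4] tilt 28.3 toolz [-0.474  0.001 -0.88 ] f board [4.6 0.2 7.6] m [ 0.06 -0.55 -0.02] lever torque 0.75 q [-0.17  0.92 -0.05  1.66  0.14  1.06 -1.5 ]
t 10.65 board TCP [-91.2   1.3 108.4] tilt 28.1 toolz [-0.472  0.001 -0.882] f board [1.7 1.2 9.6] m [ 0.01  0.06 -0.02] lever torque 0.7 q [-0.17  0.92 -0.05  1.67  0.14  1.05 -1.5 ]
theta 0.0 F [-78. 130.] tool cm to F [ 0.17  0.13 -2.5 ]
theta 0.1 F [-86. 124.] tool cm to F [-0.32  0.13 -1.65]
theta 0.2 F [-94. 118.] tool cm to F [-0.72  0.13 -0.75]
theta 0.3 F [-101.  112.] tool cm to F [-1.03  0.13  0.18]
theta 0.4 F [-107.  104.] tool cm to F [-1.24  0.13  1.13]
theta 0.5 F [-113.   96.] tool cm to F [-1.36  0.13  2.11]
theta 0.6 F [-118.   88.] tool cm to F [-1.38  0.13  3.09]
theta 0.7 F [-122.   79.] tool cm to F [-1.3   0.13  4.07]
theta 0.8 F [-125.   69.] tool cm to F [-1.13  0.14  5.03]
```

```bash
python3 -m creep '[{"offset":[-0.5,0,0.4],"rotation":[0,0,0],"gripper":1}]' >/dev/null; python3 st.py | head -1; python3 -m creep '[{"offset":[-0.5,0,0.4],"rotation":[0,0,0],"gripper":1}]' >/dev/null;python3 st.py | head -1;python3 -m creep '[{"offset":[-0.3,0,0.4],"rotation":[0,0,0],"gripper":1}]' >/dev/null;python3 st.py
```

```text
t 10.73 board TCP [-94.1   1.4 106.8] tilt 27.7 toolz [-0.464  0.    -0.886] f board [10.3  0.3  2.9] m [-0.01 -1.95  0.  ] lever torque 0.83 q [-0.17  0.91 -0.05  1.69  0.14  1.03 -1.5 ]
t 10.82 board TCP [-95.9   1.4 105.2] tilt 27.0 toolz [-0.454 -0.001 -0.891] f board [ 9.5 -0.3  2.8] m [-0.02 -1.92  0.01] lever torque 0.77 q [-0.16  0.91 -0.05  1.7   0.14  1.   -1.5 ]
t 10.9 board TCP [-97.4   1.4 103.1] tilt 26.6 toolz [-0.447 -0.002 -0.894] f board [3.7 0.1 7.3] m [ 0.05 -0.39 -0.06] lever torque 0.71 q [-0.16  0.91 -0.05  1.71  0.14  0.99 -1.5 ]
theta 0.0 F [-78. 130.] tool cm to F [ 0.55  0.15 -3.25]
theta 0.1 F [-86. 124.] tool cm to F [ 0.04  0.14 -2.41]
theta 0.2 F [-94. 118.] tool cm to F [-0.38  0.14 -1.53]
theta 0.3 F [-101.  112.] tool cm to F [-0.72  0.14 -0.61]
theta 0.4 F [-107.  104.] tool cm to F [-0.96  0.14  0.35]
theta 0.5 F [-113.   96.] tool cm to F [-1.1   0.14  1.32]
theta 0.6 F [-118.   88.] tool cm to F [-1.15  0.14  2.3 ]
theta 0.7 F [-122.   79.] tool cm to F [-1.1   0.13  3.28]
theta 0.8 F [-125.   69.] tool cm to F [-0.95  0.13  4.25]
```

```bash
python3 -m creep '[{"offset":[-0.2,0,0.5],"rotation":[0,0,0],"gripper":1}]' >/dev/null; python3 st.py | head -1; python3 -m creep '[{"offset":[-0.2,0,0.5],"rotation":[0,0,0],"gripper":1}]' >/dev/null;python3 st.py | head -1;python3 -m creep '[{"offset":[-0.2,0,0.5],"rotation":[0,0,0],"gripper":1}]' >/dev/null;python3 st.py|head -1
```

```text
t 10.98 board TCP [-99.7   1.4 100.1] tilt 26.3 toolz [-0.443 -0.002 -0.896] f board [2.1 0.2 8.8] m [ 0.03  0.12 -0.03] lever torque 0.73 q [-0.16  0.91 -0.05  1.73  0.15  0.97 -1.5 ]
t 11.07 board TCP [-102.2    1.4   96.9] tilt 26.1 toolz [-0.44  -0.002 -0.898] f board [4.  0.2 6.1] m [ 0.11 -0.4  -0.07] lever torque 0.65 q [-0.16  0.91 -0.05  1.74  0.15  0.95 -1.5 ]
t 11.15 board TCP [-104.4    1.4   93.6] tilt 25.8 toolz [-0.436 -0.003 -0.9  ] f board [4.5 0.1 6.2] m [ 0.04 -0.52 -0.01] lever torque 0.68 q [-0.16  0.91 -0.05  1.75  0.15  0.93 -1.51]
```

```bash
python3 -m creep '[{"offset":[-0.2,0,0.5],"rotation":[0,0,0],"gripper":1}]' >/dev/null; python3 st.py | head -1; python3 -m creep '[{"offset":[-0.2,0,0.5],"rotation":[0,0,0],"gripper":1}]' >/dev/null;python3 st.py
```

```text
t 11.23 board TCP [-106.5    1.4   90.2] tilt 25.5 toolz [-0.431 -0.003 -0.902] f board [4.2 0.8 6.6] m [ 0.08 -0.59 -0.02] lever torque 0.7 q [-0.16  0.91 -0.05  1.76  0.15  0.92 -1.51]
t 11.32 board TCP [-108.4    1.4   86.8] tilt 25.2 toolz [-0.426 -0.004 -0.905] f board [4.6 0.5 9. ] m [ 0.09 -0.63 -0.01] lever torque 0.9 q [-0.16  0.91 -0.05  1.77  0.15  0.9  -1.51]
theta 0.1 F [-86. 124.] tool cm to F [ 0.4   0.16 -4.35]
theta 0.2 F [-94. 118.] tool cm to F [-0.05  0.16 -3.48]
theta 0.3 F [-101.  112.] tool cm to F [-0.4   0.15 -2.56]
theta 0.4 F [-107.  104.] tool cm to F [-0.66  0.15 -1.62]
theta 0.5 F [-113.   96.] tool cm to F [-0.83  0.14 -0.65]
theta 0.6 F [-118.   88.] tool cm to F [-0.9   0.14  0.33]
theta 0.7 F [-122.   79.] tool cm to F [-0.87  0.14  1.31]
theta 0.8 F [-125.   69.] tool cm to F [-0.75  0.13  2.28]
theta 0.9 F [-127.   60.] tool cm to F [-0.52  0.13  3.24]
theta 1.0 F [-128.   50.] tool cm to F [-0.2   0.13  4.17]
```

```bash
python3 -m creep '[{"offset":[-0.15,0,0.5],"rotation":[0,0,0],"gripper":1}]' >/dev/null; python3 st.py | head -1
```

```text
t 11.4 board TCP [-110.1    1.4   83.4] tilt 25.0 toolz [-0.422 -0.004 -0.906] f board [ 3.7  0.5 10.5] m [ 0.03 -0.17 -0.05] lever torque 0.99 q [-0.16  0.91 -0.05  1.78  0.16  0.88 -1.51]
```

```bash
python3 -m creep '[{"offset":[-0.15,0,0.5],"rotation":[0,0,0],"gripper":1}]' >/dev/null; python3 st.py | head -1
```

```text
t 11.48 board TCP [-111.6    1.4   80.3] tilt 24.7 toolz [-0.418 -0.005 -0.908] f board [ 4.7  1.  20.7] m [ 0.21  0.26 -0.05] lever torque 1.86 q [-0.16  0.92 -0.05  1.79  0.16  0.87 -1.51]
```

```bash
python3 - <<'E'
from h import *
d=viewer.capture("side"); cv2.imwrite("pics/side5.png",cv2.resize(d["pixels"][160:340,230:430,::-1],None,fx=3.3,fy=3.3))
E
python3 st.py|head -1
python3 -c "
from plant import viewer;viewer.capture('wrist')"; python3 st.py|head -1
```

```text
t 11.53 board TCP [-111.7    1.4   80.1] tilt 24.7 toolz [-0.418 -0.005 -0.909] f board [ 3.4 -0.3 11.1] m [ 0.13 -0.3  -0.05] lever torque 1.03 q [-0.16  0.92 -0.05  1.79  0.16  0.87 -1.51]
t 11.58 board TCP [-111.7    1.4   80.2] tilt 24.7 toolz [-0.418 -0.004 -0.908] f board [3.8 0.1 9.8] m [ 0.07 -0.36 -0.06] lever torque 0.94 q [-0.16  0.92 -0.05  1.79  0.16  0.87 -1.51]
```

View pics/side5.png

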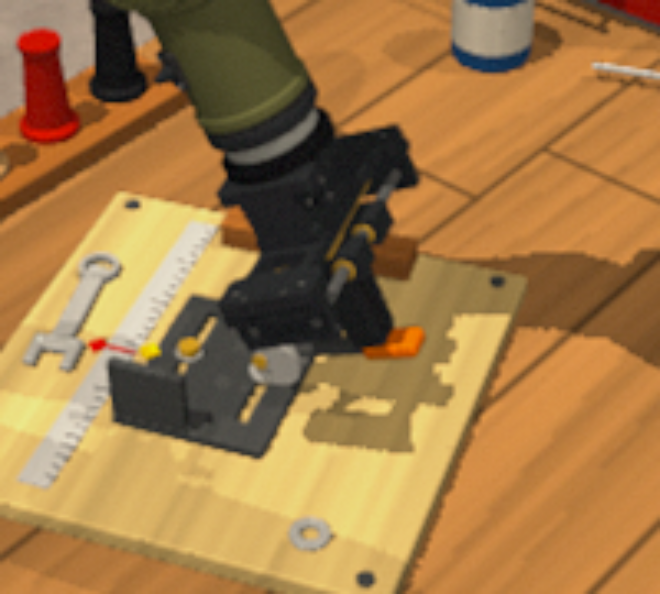

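```bash
python3 -m creep '[{"offset":[0,0,0.15],"rotation":[0,0,0],"gripper":1}]' >/dev/null; python3 st.py | head -1;  python3 -c "
from plant import viewer;viewer.capture('wrist')"; python3 st.py|head -1
```

```text
t 11.67 board TCP [-111.6    1.4   80. ] tilt 24.6 toolz [-0.417 -0.005 -0.909] f board [ 0.9  0.7 17.9] m [ 0.11  0.92 -0.11] lever torque 1.49 q [-0.16  0.92 -0.05  1.79  0.16  0.86 -1.51]
t 11.72 board TCP [-111.7    1.4   80.1] tilt 24.6 toolz [-0.417 -0.005 -0.909] f board [ 2.2  0.8 13.7] m [ 0.12  0.34 -0.03] lever torque 1.2 q [-0.16  0.92 -0.05  1.79  0.16  0.86 -1.51]
```

```bash
python3 -m creep '[{"offset":[0,0,0.22],"rotation":[0,0,0],"gripper":1}]' >/dev/null; python3 st.py | head -1;  python3 -c "
from plant import viewer;viewer.capture('wrist')"; python3 st.py|head -1
```

```text
t 11.8 board TCP [-111.8    1.4   79.8] tilt 24.5 toolz [-0.415 -0.005 -0.91 ] f board [ 3.1  1.3 23.1] m [ 0.27  0.9  -0.13] lever torque 2.0 q [-0.16  0.92 -0.05  1.79  0.16  0.86 -1.51]
t 11.85 board TCP [-111.8    1.4   79.9] tilt 24.5 toolz [-0.415 -0.005 -0.91 ] f board [ 2.1  1.3 18.2] m [ 0.19  0.68 -0.12] lever torque 1.56 q [-0.16  0.92 -0.05  1.8   0.16  0.86 -1.51]
```

The lever holds a static 1.56 Nm without moving, which is about 16 N at the pad. I stop pressing and back off.

```bash
python3 -m creep '[{"offset":[0,0,-1],"rotation":[0,0,0],"gripper":1},{"offset":[0,0,-3],"rotation":[0,0,0],"gripper":1},{"offset":[0,0,-4],"rotation":[0,0,0],"gripper":1},{"offset":[0,0,-4],"rotation":[0,6,0],"gripper":1},{"offset":[2,0,-2],"rotation":[0,6,0],"gripper":1},{"offset":[3,0,0],"rotation":[0,6,0],"gripper":1},{"offset":[3,0,0],"rotation":[0,6,0],"gripper":1},{"offset":[0,0,0],"rotation":[0,0,0],"gripper":1},{"offset":[0,0,0],"rotation":[0,0,0],"gripper":1}]'; python3 meas.py w11; python3 - <<'E'
from h import *
d=viewer.capture("side"); cv2.imwrite("pics/side6.png",cv2.resize(d["pixels"][160:340,230:430,::-1],None,fx=3.3,fy=3.3))
E
```

```text
t: 12.6
ee_pos: [0.5899, 0.0637, 0.1958]
orientation: [3.138, -0.003, 0.383]
wrist_force: [-0.4, -0.7, -0.6]
opening: 0.008
line px 318.3888888888889 160.4814814814815 diamond 318.79213483146066 137 rows 128 171
ptr px 318.5561797752809 185.53932584269663 178 310 327 177 194
line [0.63905075 0.08758251 0.019     ] ptr [0.6191907  0.07943449 0.024     ] need dy mm 0.22175017247317869 dx 21.465381474642683 ee [0.5899 0.0637 0.1958] [ 3.138e+00 -3.000e-03  3.830e-01] [-0.4 -0.7 -0.6]
```

View pics/w11.png

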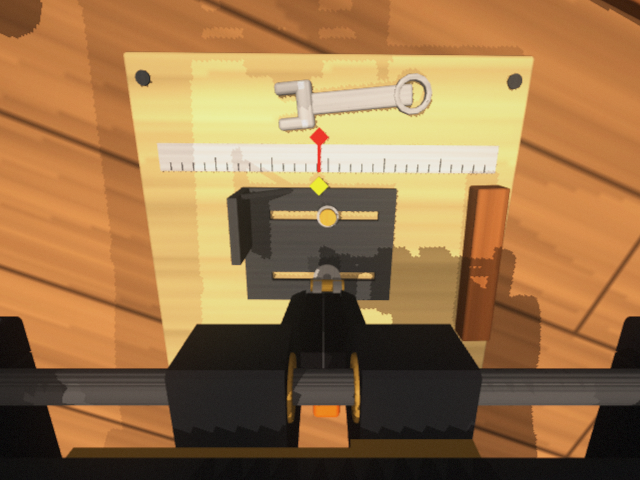

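View pics/side6.png

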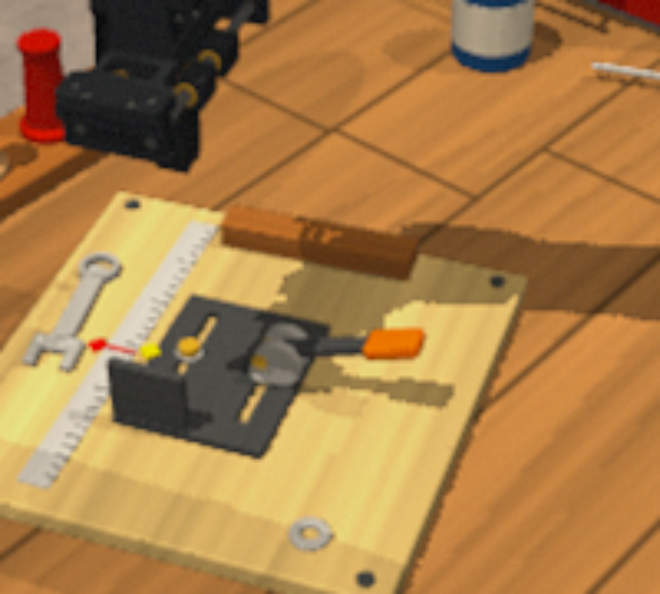

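The pointer and the line are both at u≈318.5. The lever stayed where I left it, with the pad at (395,343). The gripper is clear, so I hand the job in.

```bash
python3 -c "
from plant import job; print(job.close_job())"
```

```text
the job is handed in; nothing more can be done
None
```

I slid the bracket about 36 mm along its slots until the pointer was on the red line. I then pressed the cam lever until it clamped, and handed the job in at about 12.7 s.

- **Pointer:** my last camera check put it about 0.2 mm from the line, against a limit of 3 mm. It had been 0.03 mm off before clamping.
- **Clamp:** the cam began to bite at about 0.9 Nm. At the end the lever held a static 1.56 Nm, about 16 N at the pad, without moving. It stayed down after I backed off, and nothing else in the pictures near the board looked moved.
- **Force spikes:** brief readings reached 1.9–2.0 Nm, below the 2.4 Nm crush limit. The free-turning torque measured about 0.7 Nm against the stated 0.8, so true values may be about 10% higher. The cam load itself was never measured.
- **Contact point:** the fingers pressed slightly towards the pivot from the middle of the pad, about 90 mm from it rather than 98 mm. The torque figures allow for this.
- **Lever contact:** I noticed it late, because still rows let the force fall back to zero, so the first few millimetres of lever travel were made without a force reading. They came well before the cam began to bite.

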